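# Click the big socket onto the ratchet's square drive

### The arm

A 6-joint arm with a two-finger parallel gripper is mounted at the origin on the work surface. World frame = base frame: x ahead of the robot, y to its left, z up, the work surface at z = 0. Lengths are in mm, angles in rad, forces in N, time in s.
With the tool pointing down it reaches from about 275 to 825 mm from the base axis. Payload 5.2 kg.
Tool frame: the origin (TCP) lies between the finger pads; the fingertips stand 22 mm ahead of it and the grasp point (between the pads) lies 3 mm ahead of it; z points along the fingers, y is the line along which they close (so a half turn about z gives the same grasp; the last joint's range is limited). The gripper opens to 93 mm and grips with 3 to 60 N. Pads are 15 mm wide; open, the fingers measure 128 mm over their backs; the gripper's body (75 mm by 188 mm) begins 65 mm behind the grasp point.
Start: joints at [0.965, 0.259, 1.535, -0, 1.348, -0.203], TCP at [215.577, 505.996, 240.653] pointing down, gripper open.
Joint ranges: [-3.14, 3.14], [-0.91, 2.08], [0.19, 2.58], [-1.22, 4.36], [0.22, 2.71], [-3.12, 3.12]. Speed limits (rad/s): [2.57, 2.57, 3.14, 3.14, 3.14, 3.14].

### API

Orientations are given as a unit quaternion [w, x, y, z].
In Python, from plant import arm gives the robot as it stands. The module is installed in compiled form; this text tells all that it offers.
- The arm moves only by the shell command python3 -m crank 'ROWS' [FORCE]. ROWS is JSON, one flat list of numbers, 7 for each row, row after row: the shift along the world's x, y, z in units of 30 mm (1.0 is 30 mm), then the turn, a rotation vector about the world's x, y, z in units of 5 degrees (1.0 is 5 degrees), then the finger opening in mm, from 0 to 93. In form: [tx, ty, tz, ax, ay, az, claw, tx, ty, tz, ax, ay, az, claw, ...]. A call has 1 to 20 rows; each row is the pose to reach, as a shift and turn from the pose commanded when the call began; what a row does not reach only later rows make up. A row lasts 1/12 s, in which the tool goes at most 41.7 mm and 7.16 degrees, less where a joint would pass 70% of its speed; a pose out of reach is approached as far as the arm can. A call with a gripper value outside its range is refused whole. The fingers move at their own pace and stop on an object; FORCE is the grip in N (left out, the last holds). Time passes only in rows, so rows that repeat a pose let the fingers close. It gives the time, the measured TCP pose, the force, the opening and the grip force at its end, in the units of the state.
- arm.sense(): the state, without advancing time (a new reading comes with each control period).
- arm.snapshot(name): name is "scene" or "top"; returns the picture (400x640x3 uint8, red, green, blue); there is no depth.
- arm.get_calibration(name): a dict with "intrinsics" (3x3 intrinsics, pixels), "R" (3x3) and "t" (3): a world point X has camera coordinates R X + t. Camera axes: x right, y down, z forward; pixel columns grow to the right and rows downward; lengths in mm; the calibration is good to about 2 mm. A picture is of the moment at which its call begins. get_calibration takes no time and is no camera call.
- arm.sign_off(): hands the job in; it is judged then, once.
The state is a dict: "time_s": time; "qpos": joint angles; "joint_vel": joint speeds; "joint_efforts": joint torques, N m; "tcp_pos": TCP position; "ee_rot": TCP orientation; "ft_force": force on the tool from outside, world axes, zero at the start; "moment": the same for the moment, N m; "width": finger opening in mm; "grip_force": force on a finger pad.
Only numpy, scipy, OpenCV 4.12 (cv2) and the standard library are available. Lean on these libraries where they do the work, as an engineer would, in place of code of your own. Each camera call takes 0.05 s, during which the arm holds its last target. There are 200 camera calls.

### The job

Get the big ratchet ready for the bench bolts: lift the largest of the three sockets off its dowel and push it down onto the ratchet's square drive, feeling for how the square is turned, until the spring ball clicks in and the socket is fully home on the collar. Push gently, never harder than about 40 N, then let go; leave the other sockets, the mallet and the jar where they are.

Things in the scene. Friction and masses are not known exactly. Their poses are not given: they have to be found in the camera images.
- socket_center (a point): centre of the largest socket, on its axis, 27 mm above its foot: plain steel, round, 44 mm wide (the others 34 and 29), 54 mm tall, 0.27 to 0.41 kg. It stands foot down over a short dowel on a dark wooden board, room to grip its sides from above across the board. z is its axis, up
- socket_foot (a point): centre of the socket's lower end (same axes as socket_center). In it is a square hole 20.2 mm wide, 27 mm deep, with a 2 mm 45 degree lead-in at the mouth; the square's sides lie along this point's x and y. Each side of the hole has a dimple 7.5 to 16.5 mm above the foot
- socket: the largest socket itself; origin at the centre of its foot, z up its axis
- tray: dark wooden board 260 x 90 x 18 mm, fixed; origin in the centre of its underside on the bench, x along its length. Three dowels (10 mm thick, 12 mm tall) stand on its mid-line at x = -80, 0 and 80 mm; the three sockets stand over them, feet on the board, in any order
- drive_root (a point): foot of the ratchet's upright square drive, on its axis, on top of a round collar 42 mm wide, 68 mm above the bench. The square, 19 mm wide, rises 24 mm from here, top edges chamfered 1.5 mm. Its angle about z is NOT given by these axes: it stands askew to them, to be seen or felt for. Turning the socket slowly on it under 5 to 10 N, it drops some 8 mm when the squares line up
- wrench: ratchet fixed in a wooden cradle, drive up; origin on the bench under the drive's axis, x along the handle (310 mm). Its square turns stiffly (0.25 N m). A spring ball stands 2.8 mm out of one side of the square, 12 mm above the collar: the socket needs 10 to 30 N to ride over it, then it clicks into a dimple as the foot meets the collar
- socket_mid: middle socket, 34 mm wide, 50 mm tall, loose, to be left alone; origin at the centre of its foot
- socket_small: small socket, 29 mm wide, 46 mm tall, loose, to be left alone; origin at the centre of its foot
- mallet: wooden mallet lying on the bench, to be left alone; origin under its middle, handle along x, head (75 x 130 x 60 mm) at x = -100 mm
- jar: amber glass jar 66 mm wide, 100 mm tall, to be left alone; origin at the centre of its underside

How it is judged (in metres and radians):
On the way:
1. the largest socket is lifted clear of its dowel (z of socket_foot in the frame of tray above 0.045 m and contact force between the fingers and socket above 1 N), for 0.2 s.
At the end, for the whole second after the job is handed in: the largest socket is on the square drive, foot within 2 mm of the collar (ball in its dimple), axis within 3 mm and 0.08 rad of the drive's, at rest and let go (horizontal distance between socket_foot and drive_root below 0.003 m and z of socket_foot in the frame of drive_root between -0.002 and 0.002 m and angle between socket_foot's own z axis and vertical below 0.08 rad and linear speed of socket below 0.01 m/s); the robot touches nothing.
It fails at once if the socket and the ratchet press on each other with more than 70 N, sideways squeeze included (contact force between socket and wrench above 70 N).
It fails at once if the middle or small socket is moved more than 15 mm (distance of any of socket_mid, socket_small from where it was at the start of the episode above 0.015 m).
It fails at once if the mallet or the jar is moved more than 20 mm (distance of any of mallet, jar from where it was at the start of the episode above 0.02 m).
It also fails if it takes over 64 s, if anything falls off the work surface, if the arm or the gripper's body presses on something with over 40 N, if the wrist force passes 120 N, or if a joint passes its speed limit or range.

## Working session

There is one attempt and no reset: what is moved stays moved. The work goes in short steps, Python scripts to look and compute and a shell command to move; the robot and the scene stay as the last step left them, time stands still between calls to the robot, and variables do not carry over. Pictures are saved under pics/ and viewed, at most 10 in all, crops included, and the job is handed in when it is done.

```bash
mkdir -p pics; python3 - <<'E'
from plant import arm
import cv2,numpy as np
for n in("scene","top"):
    im=arm.snapshot(n); cv2.imwrite(f"pics/{n}0.png",im[:,:,::-1])
    c=arm.get_calibration(n); print(n,c["intrinsics"],c["R"],c["t"])
s=arm.sense();print(s["time_s"],s["tcp_pos"],s["ee_rot"],s["width"],s["ft_force"])
E
```

```text
scene [[449.24616574   0.         328.95787978]
 [  0.         449.24616574 194.83271121]
 [  0.           0.           1.        ]] [[ 0.6847213   0.72870989  0.01177488]
 [ 0.52984175 -0.48663429 -0.69458966]
 [-0.50042429  0.48183915 -0.71930978]] [-464.36243428 -206.15103867 1425.71299374]
top [[491.29524191   0.         313.99356684]
 [  0.         491.29524191 196.03704027]
 [  0.           0.           1.        ]] [[-0.02052502 -0.99978635  0.00244679]
 [-0.9825704   0.01971922 -0.18484198]
 [ 0.18475424 -0.00619803 -0.98276521]] [  98.71688207  607.7458654  1309.10834032]
0.1 [215.29372311 505.62900134 239.89993765] [-3.60631086e-04  2.00044357e-01  9.79786484e-01 -7.55661320e-04] 92.83744777118886 [-0.58806824 -0.78177718 -0.29796362]
```

View pics/scene0.png

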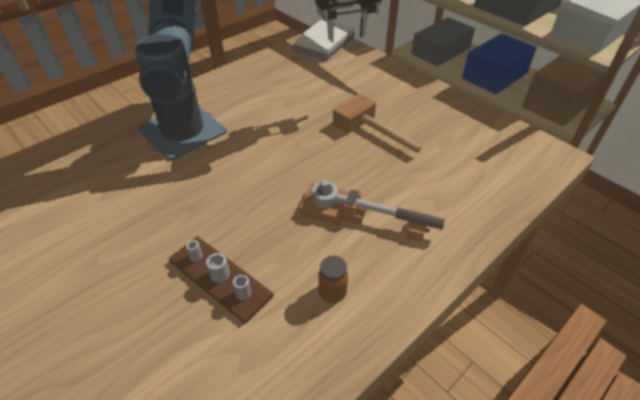

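View pics/top0.png

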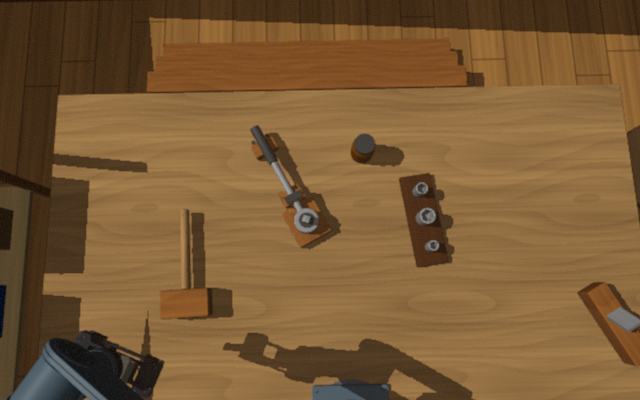

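The largest socket appears to be the middle one: top view (427,216), scene view (218,266). The drive is at top (307,219) and scene (325,190). I'll zoom in on both next.

```bash
python3 - <<'E'
import cv2,numpy as np
t=cv2.imread("pics/top0.png");s=cv2.imread("pics/scene0.png")
def c(im,x,y,w,h):return cv2.resize(im[y:y+h,x:x+w],None,fx=8,fy=8,interpolation=cv2.INTER_CUBIC)
a=np.hstack([c(t,405,200,50,36),c(t,282,200,50,36)]);b=np.hstack([c(s,195,245,50,36),c(s,300,172,50,36)])
cv2.imwrite("pics/crop1.png",np.vstack([a,b]))
E
```

```text
(no output)
```

View pics/crop1.png

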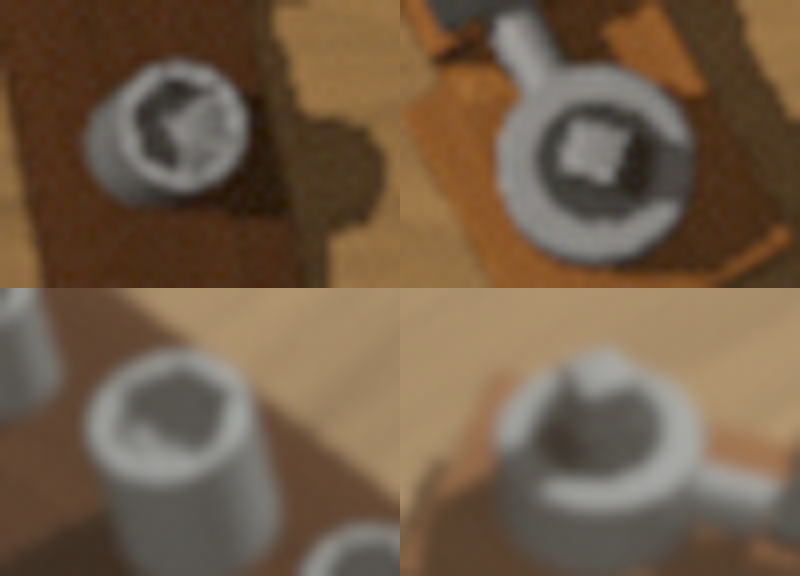

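```bash
cat > h.py <<'E'
from plant import arm
import numpy as np, cv2
def ray(n,uv):
    c=arm.get_calibration(n);R=np.array(c["R"]);d=R.T@np.linalg.inv(c["intrinsics"])@[*uv,1];return -R.T@np.array(c["t"]),d/np.linalg.norm(d)
def onz(n,uv,z):
    o,d=ray(n,uv);return o+d*(z-o[2])/d[2]
def tri(a,b):
    A=np.zeros((3,3));r=np.zeros(3)
    for n,uv in(("top",a),("scene",b)):
        o,d=ray(n,uv);P=np.eye(3)-np.outer(d,d);A+=P;r+=P@o
    return np.linalg.solve(A,r)
E
python3 - <<'E'
from h import *
np.set_printoptions(precision=1,suppress=True)
f=lambda x,y,u,v:((x%400)/8-.44+u,(y%288)/8-.44+v)
st=f(183,126,405,200);ss=f(172,415,195,245);dt=f(594,148,282,200);ds=f(603,372,300,172)
print("socket",onz("top",st,72),onz("scene",ss,72),tri(st,ss))
print("drive",onz("top",dt,92),onz("scene",ds,92),tri(dt,ds))
print("collar/ring z68",onz("top",f(595,163,282,200),68), "dark disc",onz("top",f(598,162,282,200),68))
c=[onz("top",f(x,y,282,200),92)[:2] for x,y in((580,118),(635,128),(617,182),(560,172))]
for i in range(4):
    e=c[(i+1)%4]-c[i];print("side",np.hypot(*e),np.degrees(np.arctan2(e[1],e[0]))%90)
im=cv2.imread("pics/top0.png");g=im.astype(int)
roi=np.zeros(im.shape[:2],np.uint8);roi[165:275,390:455]=1
m=((g[:,:,2]<105)&(g[:,:,2]-g[:,:,0]>20)&(g[:,:,2]-g[:,:,1]>22)).astype(np.uint8)*roi
m=cv2.morphologyEx(m,cv2.MORPH_OPEN,np.ones((3,3)))
ct=max(cv2.findContours(m,0,2)[0],key=cv2.contourArea)
p=np.array([onz("top",q[0],18)[:2] for q in ct],np.float32);r=cv2.minAreaRect(p);print("tray",r,cv2.boxPoints(r))
E
```

```text
socket [ 547. -222.   72.] [ 551.2 -223.4   72. ] [ 547.8 -222.6   67.7]
drive [543.3 109.8  92. ] [547.4 107.5  92. ] [544.1 110.1  87.8]
collar/ring z68 [541.5 109.8  68. ] dark disc [541.8 108.8  68. ]
side 18.786468270016172 78.4404049399191
side 19.229743679770138 70.62077648047796
side 19.39879713282519 78.82248080541142
side 19.450060489398766 68.88659754234847
tray ((545.4282836914062, -221.6544647216797), (258.2558898925781, 92.23902130126953), 8.158788681030273) [[ 411.1 -194.3]
 [ 424.2 -285.6]
 [ 679.8 -249. ]
 [ 666.7 -157.7]]
```

The crops show the socket rim centred at top-view pixel (427.4,215.3) and the square's top at (305.8,218.1). Triangulated heights fit the given sizes, and the tray measures 258x92 with its long axis at 8.2°. The square stands at about 75° mod 90. Next I move above the socket.

```bash
python3 -m crank '[11.03,-24.27,0,0,0,6.26,93,11.03,-24.27,0,0,0,6.26,93,11.03,-24.27,0,0,0,6.26,93,11.03,-24.27,0,0,0,6.26,93,11.03,-24.27,0,0,0,6.26,93,11.03,-24.27,0,0,0,6.26,93,11.03,-24.27,0,0,0,6.26,93,11.03,-24.27,0,0,0,6.26,93,11.03,-24.27,0,0,0,6.26,93,11.03,-24.27,0,0,0,6.26,93,11.03,-24.27,0,0,0,6.26,93,11.03,-24.27,0,0,0,6.26,93,11.03,-24.27,0,0,0,6.26,93,11.03,-24.27,0,0,0,6.26,93,11.03,-24.27,0,0,0,6.26,93,11.03,-24.27,0,0,0,6.26,93,11.03,-24.27,0,0,0,6.26,93,11.03,-24.27,0,0,0,6.26,93,11.03,-24.27,0,0,0,6.26,93,11.03,-24.27,0,0,0,6.26,93]' 60
```

```text
time_s: 1.77
tcp_pos: [547.3, -226.1, 239.8]
ee_rot: [-0.0, -0.071, 0.998, -0.0]
ft_force: [0.1, 0.3, -0.1]
width: 93.0
grip_force: 0.0
```

```bash
python3 -m crank '[0,0,-4,0,0,0,93,0,0,-4,0,0,0,93,0,0,-4,0,0,0,93,0,0,-4,0,0,0,93,0,0,-4,0,0,0,93]'; python3 - <<'E'
from h import *
s=arm.sense();print(s["qpos"])
cv2.imwrite("pics/c2.png",np.hstack([cv2.resize(arm.snapshot(n)[y:y+80,x:x+80,::-1],None,fx=5,fy=5,interpolation=2) for n,x,y in(("top",387,175),("scene",178,220))]))
E
```

```text
time_s: 2.18
tcp_pos: [545.0, -221.3, 118.8]
ee_rot: [-0.002, -0.072, 0.997, 0.002]
ft_force: [1.0, -0.4, 0.5]
width: 92.9
grip_force: 0.0
[-5.75149799e-01  4.33907012e-01  1.59650870e+00 -5.12169277e-07
  1.11694959e+00 -2.28928952e+00]
```

View pics/c2.png

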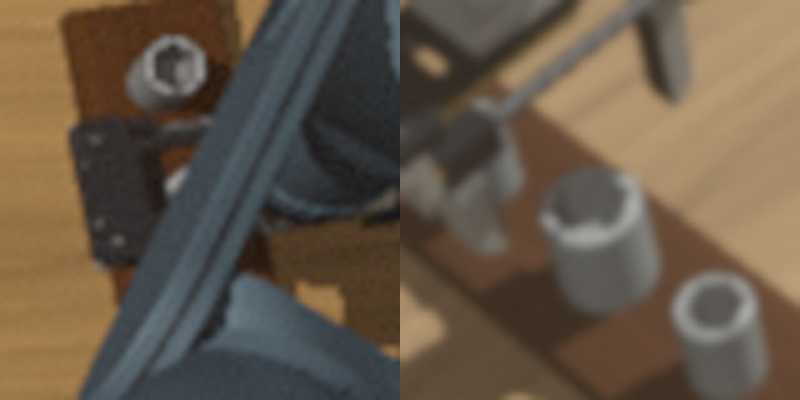

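The fingers straddle the socket across the board with it between them, and the neighbours are clear. Descending and gripping.

```bash
python3 -m crank '[0,0,-1,0,0,0,93,0,0,-2,0,0,0,93,0,0,-2.25,0,0,0,93,0,0,-2.25,0,0,0,93,0,0,-2.25,0,0,0,40,0,0,-2.25,0,0,0,40,0,0,-2.25,0,0,0,40,0,0,-2.25,0,0,0,40,0,0,-2.25,0,0,0,40,0,0,-2.25,0,0,0,40,0,0,-2.25,0,0,0,40,0,0,-2.25,0,0,0,40,0,0,-2.25,0,0,0,40,0,0,-2.25,0,0,0,40]' 50
```

```text
time_s: 3.45
tcp_pos: [546.6, -222.4, 53.3]
ee_rot: [0.0, -0.072, 0.997, -0.0]
ft_force: [-0.8, -2.3, 0.9]
width: 43.4
grip_force: 50.0
```

```bash
python3 -m crank '[0,0,0.4,0,0,0,38,0,0,1,0,0,0,38,0,0,1.7,0,0,0,38,0,0,2.4,0,0,0,38,0,0,3.1,0,0,0,38,0,0,3.8,0,0,0,38,0,0,4.5,0,0,0,38,0,0,5,0,0,0,38,0,0,5,0,0,0,38,0,0,5,0,0,0,38,0,0,5,0,0,0,38]' 60; python3 - <<'E'
from h import *
cv2.imwrite("pics/c3.png",np.hstack([cv2.resize(arm.snapshot(n)[y:y+100,x:x+100,::-1],None,fx=4,fy=4,interpolation=2) for n,x,y in(("top",387,165),("scene",168,180))]))
E
```

```text
time_s: 4.37
tcp_pos: [545.6, -221.5, 201.4]
ee_rot: [-0.001, -0.072, 0.997, 0.001]
ft_force: [-0.2, -0.3, -3.1]
width: 43.2
grip_force: 60.0
```

View pics/c3.png

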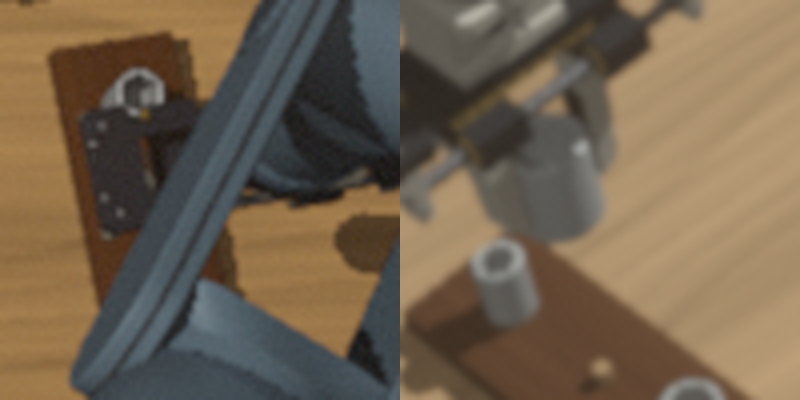

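The socket is held and clear of the dowel (bare dowel visible in the scene view). Moving over the drive.

```bash
python3 -m crank '[-0.12,1,0,0,0,0,38,-0.12,2.2,0,0,0,0,38,-0.12,3.5,0,0,0,0,38,-0.12,4.8,0,0,0,0,38,-0.12,6.1,0,0,0,0,38,-0.12,7.4,0,0,0,0,38,-0.12,8.7,0,0,0,0,38,-0.12,9.8,0,0,0,0,38,-0.12,10.7,0,0,0,0,38,-0.12,11.05,0,0,0,0,38,-0.12,11.05,-1,0,0,0,38,-0.12,11.05,-1.6,0,0,0,38,-0.12,11.05,-2,0,0,0,38,-0.12,11.05,-2,0,0,0,38,-0.12,11.05,-2,0,0,0,38]'; python3 - <<'E'
from h import *
print(arm.sense()["ft_force"],arm.sense()["qpos"])
cv2.imwrite("pics/c4.png",np.hstack([cv2.resize(arm.snapshot(n)[y:y+80,x:x+80,::-1],None,fx=5,fy=5,interpolation=2) for n,x,y in(("top",267,180),("scene",285,145))]))
E
```

```text
time_s: 5.72
tcp_pos: [542.2, 108.9, 142.0]
ee_rot: [-0.002, -0.071, 0.997, -0.0]
ft_force: [0.5, -0.0, -3.0]
width: 43.7
grip_force: 60.0
[ 0.5417108  -0.01996174 -3.00099831] [-3.36753610e-03  3.50878372e-01  1.66225706e+00 -2.66009997e-04
  1.13147121e+00 -1.71712425e+00]
```

View pics/c4.png

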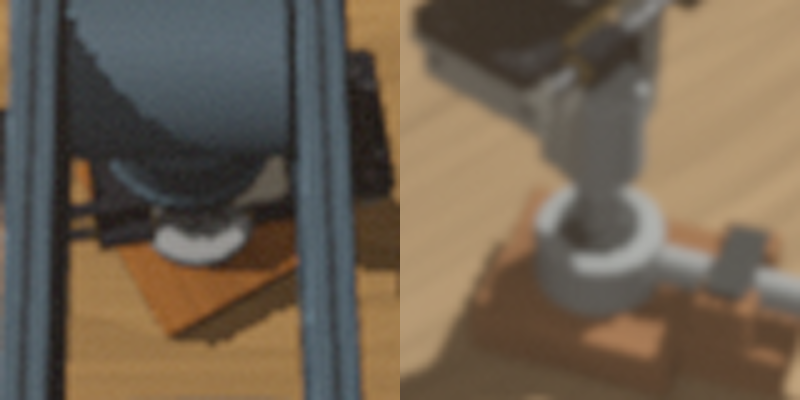

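Socket hangs straight, centred over the head in both views. Now descending to feel for the square.

```bash
python3 -m crank '[0,0,-0.2,0,0,0,38,0,0,-0.4,0,0,0,38,0,0,-0.45,0,0,0,38,0,0,-0.45,0,0,0,38,0,0,-0.48,0,0,0,38,0,0,-0.5,0,0,0,38,0,0,-0.5,0,0,0,38]'; python3 -m crank '[0,0,-0.02,0,0,0,38,0,0,-0.04,0,0,0,38,0,0,-0.04,0,0,0,38]'
```

```text
time_s: 6.4
tcp_pos: [542.9, 109.4, 128.2]
ee_rot: [0.0, -0.072, 0.997, -0.0]
ft_force: [-0.2, -0.7, -2.9]
width: 43.2
grip_force: 60.0
time_s: 6.65
tcp_pos: [542.9, 109.4, 126.9]
ee_rot: [0.0, -0.072, 0.997, -0.0]
ft_force: [-1.0, 0.6, -3.1]
width: 43.3
grip_force: 60.0
```

```bash
python3 -m crank '[0,0,-0.02,0,0,0,38,0,0,-0.04,0,0,0,38,0,0,-0.04,0,0,0,38]';python3 -m crank '[0,0,-0.02,0,0,0,38,0,0,-0.04,0,0,0,38,0,0,-0.04,0,0,0,38]'
```

```text
time_s: 6.9
tcp_pos: [543.1, 109.3, 126.2]
ee_rot: [0.0, -0.072, 0.997, -0.0]
ft_force: [-0.3, -0.2, 0.4]
width: 43.4
grip_force: 60.0
time_s: 7.15
tcp_pos: [543.4, 109.3, 125.8]
ee_rot: [0.001, -0.072, 0.997, -0.0]
ft_force: [-2.2, -0.3, 7.5]
width: 42.8
grip_force: 60.0
```

```bash
python3 -m crank '[0,0,0,0,0,-0.6,38,0,0,0,0,0,-1.2,38,0,0,0,0,0,-1.8,38,0,0,0,0,0,-2.4,38,0,0,0,0,0,-3,38,0,0,0,0,0,-3.6,38,0,0,0,0,0,-4.2,38]';python3 -c "from plant import arm;print(arm.sense()['moment'])"
```

```text
time_s: 7.73
tcp_pos: [543.0, 109.1, 124.6]
ee_rot: [0.0, 0.113, 0.994, -0.0]
ft_force: [-0.0, -0.6, -1.4]
width: 43.4
grip_force: 60.0
[-0.23734084  0.07399399 -0.04208767]
```

```bash
python3 -m crank '[0,0,0,0,0,-0.6,38,0,0,0,0,0,-1.2,38,0,0,0,0,0,-1.8,38,0,0,0,0,0,-2.4,38,0,0,0,0,0,-3,38,0,0,0,0,0,-3.6,38,0,0,0,0,0,-4.2,38]';python3 -c "from plant import arm;print(arm.sense()['moment'])"
```

```text
time_s: 8.32
tcp_pos: [542.8, 109.2, 124.2]
ee_rot: [-0.0, 0.292, 0.957, -0.0]
ft_force: [0.2, -0.9, -0.9]
width: 43.1
grip_force: 60.0
[-0.23434243  0.06336685  0.01205137]
```

Contact force vanished during the turn, so it probably dropped in. Checking by lowering.

```bash
python3 -m crank '[0,0,-0.03,0,0,0,38,0,0,-0.06,0,0,0,38,0,0,-0.06,0,0,0,38]';python3 -m crank '[0,0,-0.03,0,0,0,38,0,0,-0.05,0,0,0,38,0,0,-0.05,0,0,0,38]';python3 -c "from plant import arm;print(arm.sense()['moment'])"
```

```text
time_s: 8.57
tcp_pos: [543.1, 109.2, 123.7]
ee_rot: [0.0, 0.29, 0.957, -0.0]
ft_force: [-3.1, -1.6, 6.5]
width: 43.2
grip_force: 60.0
time_s: 8.82
tcp_pos: [543.3, 109.1, 123.3]
ee_rot: [0.001, 0.289, 0.957, -0.0]
ft_force: [-4.8, -1.6, 12.7]
width: 43.1
grip_force: 60.0
[-0.292951    0.94957015  0.08478291]
```

```bash
python3 -m crank '[-0.03,-0.01,0.02,0,0,0,38,-0.03,-0.01,0.02,0,0,0,38]';for i in 1 2 3 4; do python3 -m crank '[0,0,0,0,0,-0.6,38,0,0,0,0,0,-1.2,38,0,0,0,0,0,-1.8,38,0,0,0,0,0,-1.8,38]'|egrep 'tcp|rot|ft';python3 -c "from plant import arm;print(arm.sense()['moment'])";done
```

```text
time_s: 8.98
tcp_pos: [543.0, 109.1, 123.6]
ee_rot: [0.002, 0.29, 0.957, 0.0]
ft_force: [-2.0, -0.7, 9.0]
width: 43.1
grip_force: 60.0
tcp_pos: [543.0, 109.1, 123.8]
ee_rot: [0.002, 0.365, 0.931, 0.0]
ft_force: [-3.0, -0.2, 11.5]
[-0.14061939  0.56883958  0.2158662 ]
tcp_pos: [543.0, 109.2, 123.8]
ee_rot: [0.002, 0.437, 0.9, 0.001]
ft_force: [-1.3, -0.7, 10.7]
[-0.08351255  0.54263798  0.22183114]
tcp_pos: [543.2, 109.2, 123.9]
ee_rot: [0.002, 0.506, 0.863, 0.001]
ft_force: [-2.2, 0.1, 11.3]
[-0.06085526  0.49524154  0.14000692]
tcp_pos: [543.3, 109.3, 124.0]
ee_rot: [0.002, 0.572, 0.82, 0.001]
ft_force: [-1.8, 0.3, 11.1]
[-0.03509051  0.42226278  0.19326253]
```

z stayed constant over 45° of turning with Mz at about 0.2 N m, so the square is being dragged along with the socket past alignment. Turning back slowly.

```bash
for i in 1 2 3 4 5 6; do python3 -m crank '[0,0,0,0,0,0.3,38,0,0,0,0,0,0.6,38,0,0,0,0,0,0.6,38]'|egrep 'tcp|ft';python3 -c "from plant import arm;print(arm.sense()['moment'])";done
```

```text
tcp_pos: [543.3, 109.3, 123.9]
ft_force: [-1.3, 0.8, 10.5]
[-0.05741245  0.43267005 -0.01376831]
tcp_pos: [543.2, 109.4, 123.7]
ft_force: [-1.4, 0.7, 8.8]
[0.06485536 0.3033546  0.03280569]
tcp_pos: [543.0, 109.3, 122.7]
ft_force: [1.2, 0.4, 3.7]
[ 0.09365657 -0.1584421   0.08877229]
tcp_pos: [542.8, 109.3, 121.9]
ft_force: [2.1, 0.5, -1.2]
[ 0.16671954 -0.50853576  0.06423515]
tcp_pos: [542.4, 109.2, 121.6]
ft_force: [2.3, 1.3, -3.5]
[ 1.29186879e-01 -5.31507103e-01  3.06608538e-04]
tcp_pos: [542.1, 109.2, 121.5]
ft_force: [2.9, 1.0, -3.6]
[ 0.11959141 -0.4021432  -0.04358587]
```

It is dropping in. Lowering in small steps now.

```bash
for i in 1 2 3; do python3 -m crank '[0,0,-0.03,0,0,0,38,0,0,-0.05,0,0,0,38,0,0,-0.05,0,0,0,38]'|egrep 'tcp|ft';python3 -c "from plant import arm;print(arm.sense()['moment'])";done
```

```text
tcp_pos: [542.1, 109.3, 120.2]
ft_force: [3.1, 0.8, -2.6]
[ 0.26055941 -0.5234726   0.02248219]
tcp_pos: [542.1, 109.2, 118.8]
ft_force: [2.4, 2.3, -2.3]
[ 0.30438999 -0.51842693 -0.05097773]
tcp_pos: [542.2, 109.2, 117.5]
ft_force: [3.4, 1.9, 0.1]
[ 0.43210067 -0.51222708 -0.03536446]
```

```bash
python3 -m crank '[0.015,0.01,-0.02,0,0,0,38,0.015,0.01,-0.04,0,0,0,38,0.015,0.01,-0.04,0,0,0,38]'|egrep 'tcp|ft'; python3 -m crank '[0,0,-0.02,0,0,0,38,0,0,-0.04,0,0,0,38,0,0,-0.04,0,0,0,38]'|egrep 'tcp|ft'
```

```text
tcp_pos: [542.9, 109.6, 116.4]
ft_force: [3.8, 2.5, -0.2]
tcp_pos: [543.0, 109.6, 115.1]
ft_force: [4.2, 3.6, -0.5]
```

```bash
python3 -m crank '[0,0,-0.02,0,0,0,38,0,0,-0.03,0,0,0,38,0,0,-0.03,0,0,0,38]'|egrep 'tcp|ft'
```

```text
tcp_pos: [543.1, 109.7, 114.4]
ft_force: [4.4, 3.1, 1.1]
```

```bash
for i in 1 2 3; do python3 -m crank '[0.01,0.01,-0.02,0,0,0,38,0.01,0.01,-0.04,0,0,0,38,0.01,0.01,-0.04,0,0,0,38]'|egrep 'tcp|ft';python3 -c "from plant import arm;print(arm.sense()['moment'])";done
```

```text
tcp_pos: [543.1, 109.8, 112.7]
ft_force: [4.9, 3.5, -2.0]
[ 0.65189122 -1.00751533  0.02594706]
tcp_pos: [543.0, 110.0, 111.2]
ft_force: [4.8, 3.7, -2.5]
[ 0.55328967 -0.89272496  0.05521702]
tcp_pos: [543.0, 110.1, 110.1]
ft_force: [3.7, 1.2, -2.3]
[ 0.25350191 -0.65573579 -0.05158404]
```

```bash
for i in 1 2 3 4; do python3 -m crank '[0,0,-0.02,0,0,0,38,0,0,-0.04,0,0,0,38,0,0,-0.04,0,0,0,38]'|egrep 'tcp|ft';done
```

```text
tcp_pos: [543.0, 110.1, 108.9]
ft_force: [1.9, 0.7, -1.5]
tcp_pos: [543.0, 110.1, 107.7]
ft_force: [2.4, -0.2, -1.9]
tcp_pos: [543.0, 110.1, 106.4]
ft_force: [1.6, -0.0, -3.1]
tcp_pos: [542.9, 110.1, 105.2]
ft_force: [1.8, -0.5, -3.7]
```

```bash
for i in 1 2 3; do python3 -m crank '[0,0,-0.02,0,0,0,38,0,0,-0.035,0,0,0,38,0,0,-0.035,0,0,0,38]'|egrep 'tcp|ft|width';done; python3 - <<'E'
from h import *
cv2.imwrite("pics/c5.png",np.hstack([cv2.resize(arm.snapshot(n)[y:y+80,x:x+80,::-1],None,fx=5,fy=5,interpolation=2) for n,x,y in(("top",267,180),("scene",285,145))]))
E
```

```text
tcp_pos: [542.9, 110.1, 104.3]
ft_force: [0.5, -2.1, -4.1]
width: 42.9
tcp_pos: [543.0, 110.2, 103.4]
ft_force: [-0.4, -2.0, -3.4]
width: 43.1
tcp_pos: [543.0, 110.1, 103.3]
ft_force: [-3.6, -3.2, 6.1]
width: 43.2
```

View pics/c5.png

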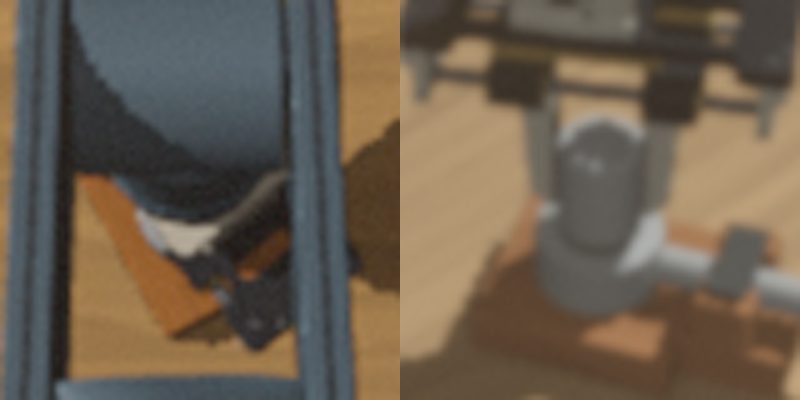

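Socket is seated deep in the head (scene crop, socket foot near (600,240)) with contact at z=103.3. Pushing gently toward 30 N to make sure the ball is over and the foot is home.

```bash
for i in 1 2 3; do python3 -m crank '[0,0,-0.015,0,0,0,38,0,0,-0.03,0,0,0,38,0,0,-0.03,0,0,0,38]'|egrep 'tcp|ft';done
```

```text
tcp_pos: [543.1, 110.1, 103.3]
ft_force: [-6.3, -4.0, 10.8]
tcp_pos: [543.1, 110.1, 103.2]
ft_force: [-8.4, -4.0, 17.6]
tcp_pos: [543.1, 110.1, 103.2]
ft_force: [-11.1, -4.3, 24.8]
```

It stands rigid at 103.2 mm, the expected height for the foot on the collar. Relieving the force, opening and backing up.

```bash
python3 -m crank '[0,0,0.06,0,0,0,38,0,0,0.11,0,0,0,38,0,0,0.11,0,0,0,38,0,0,0.11,0,0,0,38]'|egrep 'tcp|ft'; python3 -m crank '[0,0,0,0,0,0,50,0,0,0,0,0,0,60,0,0,0,0,0,0,75,0,0,0,0,0,0,75,0,0,0,0,0,0,75,0,0,0,0,0,0,75]'; python3 -m crank '[0,0,0.4,0,0,0,75,0,0,1,0,0,0,75,0,0,1.8,0,0,0,75,0,0,2.6,0,0,0,75,0,0,3.4,0,0,0,75,0,0,4.2,0,0,0,75,0,0,5,0,0,0,75,-2,0,5,0,0,0,75,-4,0,5,0,0,0,75,-4,0,5,0,0,0,75,-4,0,5,0,0,0,75]'; python3 - <<'E'
from h import *
cv2.imwrite("pics/c6.png",np.hstack([cv2.resize(arm.snapshot(n)[y:y+80,x:x+80,::-1],None,fx=5,fy=5,interpolation=2) for n,x,y in(("top",267,180),("scene",285,145))]))
E
```

```text
tcp_pos: [543.0, 110.1, 103.3]
ft_force: [-3.7, -3.2, 6.0]
time_s: 17.5
tcp_pos: [543.4, 110.5, 103.0]
ee_rot: [0.0, 0.437, 0.9, 0.0]
ft_force: [0.2, -0.6, 0.0]
width: 74.1
grip_force: 0.0
time_s: 18.42
tcp_pos: [416.4, 110.9, 252.4]
ee_rot: [-0.002, 0.436, 0.9, -0.001]
ft_force: [-0.8, -0.1, -1.1]
width: 75.2
grip_force: 0.0
```

View pics/c6.png

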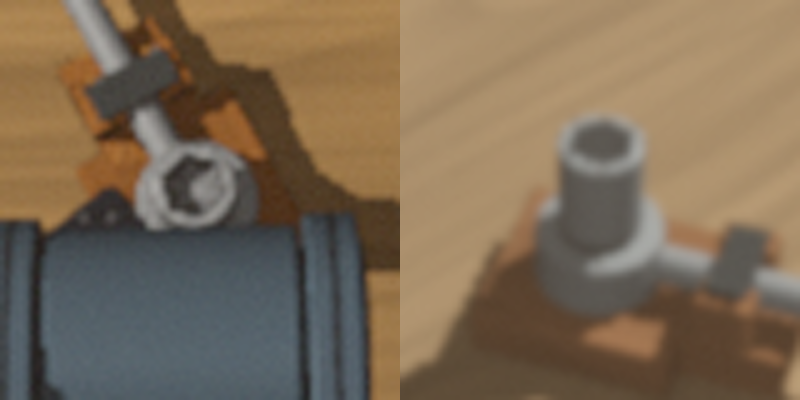

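The socket stands upright and let go on the drive: rim centre at top view (306.6,217), scene view (324.8,173). I'll check its height, then hand in.

```bash
python3 - <<'E'
from h import *
a=(306.6,217.0);b=(324.8,173.2)
p=tri(a,b);print(p,onz("top",a,122))
if abs(p[2]+4.2-122)<3.5: print(arm.sign_off())
E
```

```text
[543.18973087 108.56519552 118.90757711] [541.76938747 107.31140686 122.        ]
the job is handed in; nothing more can be done
None
```

I handed the job in after about 18 s: the largest socket is on the ratchet's square drive, upright and let go. By arm position its foot is on the collar, and it stood rigid under about 28 N of push. I inferred the ball's click from the forces easing on the way down and never felt the 10 N or more it should need; the verdict wasn't returned. The other sockets, mallet and jar were never touched as far as I could tell.

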